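# Slide the blue-lidded jar along the guide to its stop

## Robot

A 6-joint arm with a two-finger parallel gripper is mounted at the origin on a cart in front of the work surface, level with it; the furniture and walls round the work are solid. World frame = base frame: x ahead of the robot, y to its left, z up, the work surface at z = 0. Lengths are in m, angles in rad, forces in N, time in s.
With the tool pointing down it reaches from about 0.35 to 0.975 m from the base axis. Payload 7.1 kg.
Tool frame: the origin (TCP) lies midway between the tips of the shut fingers; the grasp point (between the pads) lies ctrl.tcp_to_grasp behind it (ctrl.tcp_to_grasp is the distance from the TCP to the grasp point, in m); y points along the fingers, x is the direction in which the jaws open and shut, and the axes are right-handed (so a half turn about y gives the same grasp; the last joint's range is limited). The gripper opens to 88 mm and grips with 3 to 60 N. Pads are 20 mm wide; open, the fingers measure 115 mm over their backs; the gripper's body (75 mm by 178 mm) begins 61 mm behind the grasp point.
Start: joints at [-1.2, 0.423, 1.63, -0, 1.089, -0.019], TCP at [0.238, -0.578, 0.223] pointing down, gripper open.
Joint ranges: [-3, 3], [-0.9, 2.11], [0.09, 2.58], [-1.31, 4.45], [0.11, 2.69], [-2.54, 2.54]. Speed limits (rad/s): [2.39, 2.39, 3.01, 3.14, 3.14, 3.14].

## Interface

Orientations are given as a unit quaternion [w, x, y, z].
In Python, from station import ctrl, optics, order gives the robot as it stands.
- The arm moves only by the tool step_arm, never from a script. Its argument "plan" is a list of rows, each a list of 6 numbers: the shift along the tool's x, y, z scaled (see below), then the turn, a rotation vector about the tool's x, y, z scaled (see below). In form: [[tx, ty, tz, rx, ry, rz], ...]. A call has 1 to 5 rows; each row shifts and turns the commanded pose from where the row before left it, along the tool's axes as they then stand; what a row does not reach is not made up. The controller multiplies each number of a shift by 30 cm and each number of a turn by 6 degrees. A row lasts 1/12 s, in which the tool goes at most 41.7 mm and 7.16 degrees, less where a joint would pass 70% of its speed; a pose out of reach is approached as far as the arm can. A call with a number of a shift or a turn outside -1 to 1 is refused whole. A call with a gripper value outside its range is refused whole. "gripper" is the closure, from -1 (fully open) to 1 (shut), set as the call begins (left out, the last holds). The fingers move at their own pace and stop on an object; the grip force is fixed at half the most. Time passes only in rows, so rows that do not move let the fingers close. It gives the time, the measured TCP pose, the force and the opening at its end, in the units of the state.
- ctrl.observe(): the state, without advancing time (a new reading comes with each control period).
- optics.capture(name): name is "scene" or "top" or "wrist"; returns a dict with "frame" (480x640x3 uint8, red, green, blue), "z_map" (480x640 float32, m along the optical axis (not along the pixel's ray), 0 where there is no reading), "fovy" (degrees; the focal length in pixels is half the picture's height over the tangent of half this angle, whatever the lens; pixels are square), "cx", "cy" (the principal point, pixels), "pose" (4x4, takes a point from camera to world coordinates). Camera axes: x right, y up, looking along -z (the intrinsics and any distortion apply to the point x, -y, -z); pixel columns grow to the right and rows downward; lengths in m; the calibration is good to about 2 mm. The wrist camera is an equidistant fisheye: a pixel r from the principal point sees the ray r / f radians off the axis. A picture is of the moment at which its call begins.
- order.sign_off(): hands the job in, once; it reports no verdict.
The state is a dict: "time_s": time; "qpos": joint angles; "joint_vel": joint speeds; "joint_efforts": joint torques, N m; "position": TCP position; "orientation": TCP orientation; "wrist_force": force on the tool from outside, world axes, zero at the start; "moment": the same for the moment, N m; "grip_width": finger opening in m.
Only numpy, scipy, OpenCV 4.12 (cv2) and the standard library are available. Lean on these libraries where they do the work, as an engineer would, in place of code of your own. Each camera call takes 0.05 s, during which the arm holds its last target.

## Task

Push the jar with the blue lid along the guide rail, keeping it standing on the bench and beside the rail's wall all the way, until it rests in the corner against the orange stop block on its own side; then let go of it. Do not lift or tip it, and leave the yellow-lidded jar where it stands.

Things in the scene. Friction and masses are not known exactly. Their poses are not given: they have to be found in the camera images.
- blue_jar: Closed round white jar with a blue screw lid and blue stripe, to be moved: diameter 60 mm, height 55 mm, straight sides, loose, about 150 to 310 g. Origin at the centre of its underside, z up. It stands within 7 mm of the guide's wall near its left or right end (drawn by lot), 125 to 170 mm from the middle; the yellow-lidded jar stands on the other side.
- yellow_jar: Same jar, same size, with a yellow lid and stripe; must stay. Origin at the centre of its underside. Mind the surroundings too: a blue box is fixed over the back of the bench, well above the jars (its space: x beyond 0.56 m, y -0.08 to 0.16 m, z above 0.27 m in the robot's base frame); keep the wrist and arm in front of it.
- guide: Fixed aluminium wall 420 mm long, 40 high, 8 thick, turned up to 12 deg; foot behind. Origin on the bench, mid-length, on the wall's front face; x away from the robot through the wall (jars at negative x), y left along the wall. Orange stop block: x -62 to 0, y -10 to +10, 40 mm high. A jar that is home touches wall and block: its centre at x -30, y +40 (left side) or -40 mm (right side).

How it is judged:
At the end, for the whole second after the job is handed in: The blue-lidded jar stands upright and still on the bench in the corner, at most 15 mm off the wall and at most 12 mm off the stop block (x of blue_jar in the frame of guide between -0.045 and -0.02 m and (y of blue_jar in the frame of guide between 0.03 and 0.052 m or y of blue_jar in the frame of guide between -0.052 and -0.03 m) and height (world z) of blue_jar below 0.005 m and angle between blue_jar's own z axis and vertical below 0.1 rad and linear speed of blue_jar below 0.01 m/s); the robot touches nothing.
It fails at once if the blue-lidded jar is lifted more than 15 mm off the bench (height (world z) of blue_jar above 0.015 m).
It fails at once if the blue-lidded jar is tipped by more than 20 degrees (angle between blue_jar's own z axis and vertical above 0.35 rad).
It fails at once if the blue-lidded jar strays more than 25 mm from the wall (x of blue_jar in the frame of guide below -0.055 m).
It fails at once if the yellow-lidded jar is moved more than 15 mm (distance of yellow_jar from where it was at the start of the episode above 0.015 m).
It also fails if it takes over 35 s, if anything falls off the work surface, if the arm or the gripper's body presses on something with over 40 N, if the wrist force passes 120 N, or if a joint passes its speed limit or range.

## Working session

There is one attempt and no reset: what is moved stays moved. The work goes in short steps, Python scripts to look and compute and a tool call to move; the robot and the scene stay as the last step left them, time stands still between calls to the robot, and variables do not carry over. Pictures are saved under pics/ and viewed, and the job is handed in when it is done.

Besides the shell and the picture viewer there is one more tool, called after "Request:" in YAML: its name, and indented under it one key for each argument. step_arm: Moves the arm, as the interface text tells. Shifts and turns lie within -1 to 1; 1 stands for 30 cm of shift or 6 degrees of turn. Its arguments: {"type":"object","properties":{"plan":{"type":"array"},"gripper":{"type":"number"}},"required":["plan"]}

```bash
mkdir -p pics; ls; python3 - <<'E'
from station import ctrl, optics, order
import cv2,numpy as np
s=ctrl.observe()
print(s['time_s'],s['position'],s['orientation'],s['wrist_force'],s['grip_width'],ctrl.tcp_to_grasp)
for n in ['scene','top']:
    c=optics.capture(n); np.savez(f'{n}0.npz',**c)
    cv2.imwrite(f'pics/{n}0.png',c['frame'][:,:,::-1]); print(n,c['fovy'],c['cx'],c['cy'],np.round(c['pose'],3).tolist())
E
```

```text
pics
0.0 [ 0.23733386 -0.57760106  0.22192395] [ 0.58766351 -0.58708356  0.39412522 -0.39325539] [ 0.35619295  0.35688639 -0.07456525] 0.08820503614472756 0.0187
scene 46.81294897444299 317.7934403400484 249.23823949393187 [[-0.821, 0.34, -0.458, 0.091], [-0.57, -0.503, 0.65, 0.659], [-0.009, 0.795, 0.607, 0.573], [0.0, 0.0, 0.0, 1.0]]
top 46.697937450575274 316.90508730610634 250.44953574707003 [[-0.02, 0.991, -0.129, 0.363], [-1.0, -0.021, -0.004, 0.113], [-0.007, 0.129, 0.992, 0.969], [0.0, 0.0, 0.0, 1.0]]
```

View pics/scene0.png

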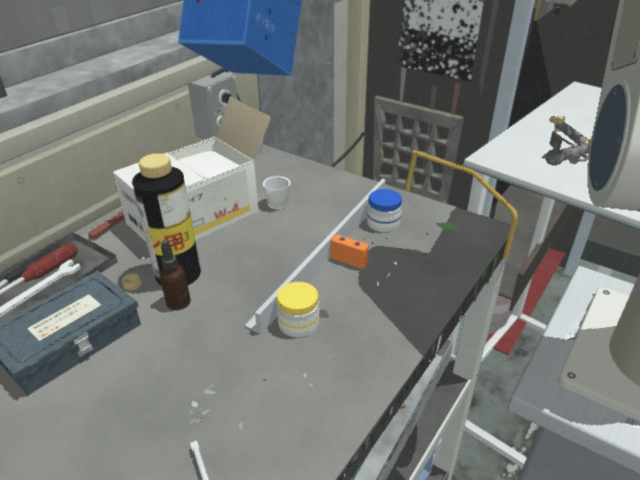

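View pics/top0.png

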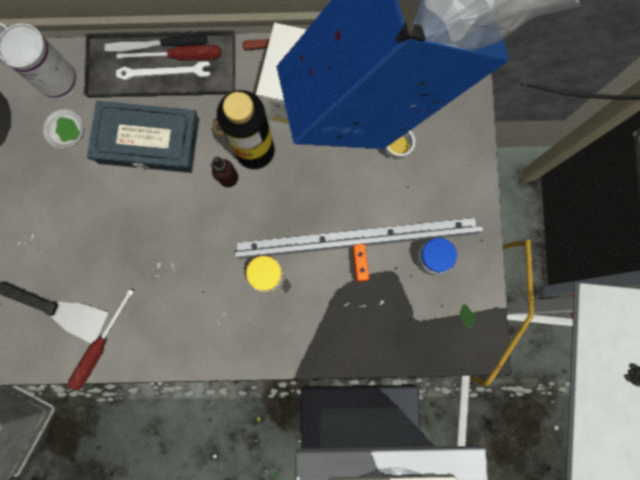

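```bash
cat > h.py <<'E'
import numpy as np,cv2
def load(n): return dict(np.load(n))
def K(c): return 240/np.tan(np.radians(float(c['fovy']))/2)
def ray(c,u,v):
    f=K(c); d=np.stack([(np.asarray(u,float)-c['cx'])/f,-(np.asarray(v,float)-c['cy'])/f,-np.ones(np.shape(u))],-1)
    return c['pose'][:3,3], d@c['pose'][:3,:3].T
def plane(c,u,v,z):
    o,d=ray(c,u,v); return o+d*((z-o[2])/d[...,2])[...,None]
def cloud(c):
    v,u=np.mgrid[:480,:640]; o,d=ray(c,u,v); return o+d*c['z_map'][...,None]
def tri(c1,p1,c2,p2):
    o1,d1=ray(c1,*p1);o2,d2=ray(c2,*p2)
    t,*_=np.linalg.lstsq(np.stack([d1,-d2],1),o2-o1,rcond=None)
    a=o1+d1*t[0];b=o2+d2*t[1]; return (a+b)/2,np.linalg.norm(a-b)
def mask(c,col,win):
    h=cv2.cvtColor(c['frame'],cv2.COLOR_RGB2HSV)
    lo,hi={'blue':((105,150,60),(130,255,255)),'yellow':((22,150,100),(33,255,255)),'orange':((5,180,80),(18,255,255))}[col]
    m=cv2.inRange(h,lo,hi); w=np.zeros_like(m); x0,y0,x1,y1=win; w[y0:y1,x0:x1]=1; m=m*w
    n,l,st,ce=cv2.connectedComponentsWithStats(m); i=1+np.argmax(st[1:,4]); return l==i,ce[i],st[i]
E
python3 - <<'E'
from h import *
T=load('top0.npz');S=load('scene0.npz');CT=cloud(T);CS=cloud(S)
W={'blue':((400,220,480,290),(350,180,420,240)),'yellow':((230,240,300,310),(260,270,330,345)),'orange':((340,235,385,290),(315,225,380,280))}
np.set_printoptions(precision=4,suppress=True)
for k,(a,b) in W.items():
    mt,ct,st=mask(T,k,a);ms,cs,ss=mask(S,k,b)
    print(k,ct,st,cs,ss,'tri',tri(T,ct,S,cs))
    for C,m in((CT,mt),(CS,ms)):
        p=C[m]; print('  z pct',np.percentile(p[:,2],[5,25,50,75,95]))
        zt=np.percentile(p[:,2],70); q=p[np.abs(p[:,2]-zt)<.005]
        (cx,cy),r=cv2.minEnclosingCircle(q[:,:2].astype(np.float32)); print('  top z',zt,'circle',cx,cy,r,'rect',cv2.minAreaRect(q[:,:2].astype(np.float32)))
# wall
P=CT; m=np.zeros((480,640),bool); m[212:262,228:488]=1
m&=(P[...,2]>.03)&(P[...,2]<.05)
o=mask(T,'orange',W['orange'][0])[0]; m&=~o
v,u=np.nonzero(m); print(len(u)); q=P[m]
print('wall rect',cv2.minAreaRect(q[:,:2].astype(np.float32)),q[:,2].mean())
im=T['frame'][:,:,::-1].copy(); im[m]=(0,255,0); im[o]=(255,0,255)
cv2.imwrite('pics/wallmask.png',cv2.resize(im[200:300,220:500],None,fx=2.8,fy=2.8,interpolation=0))
E
```

```text
blue [438.7396 254.4848] [422 238  35  34 891] [384.8073 199.6782] [369 189  32  22 550] tri (array([ 0.4714, -0.0865,  0.0486]), np.float64(0.0016206552529002584))
  z pct [0.0528 0.0543 0.0554 0.0566 0.0584]
  top z 0.0563409974494159 circle 0.47161948680877686 -0.08494341373443604 0.028320441022515297 rect ((0.47109025716781616, -0.0847708210349083), (0.054551877081394196, 0.05523502826690674), 42.13987350463867)
  z pct [0.0475 0.0533 0.0547 0.0555 0.0563]
  top z 0.05533207912480857 circle 0.46807175874710083 -0.08408740162849426 0.029553551226854324 rect ((0.46966755390167236, -0.08330930769443512), (0.05386493727564812, 0.05617664381861687), 28.628925323486328)
yellow [262.8717 272.4496] [246 256  35  34 912] [297.1769 307.966 ] [278 299  39  15 147] tri (array([0.4481, 0.2078, 0.0305]), np.float64(0.003985940511568168))
  z pct [0.0527 0.0543 0.0554 0.0565 0.0582]
  top z 0.0561977291406332 circle 0.44772934913635254 0.20675571262836456 0.028635937720537186 rect ((0.44723084568977356, 0.20599466562271118), (0.05536574125289917, 0.054744359105825424), 31.33411979675293)
  z pc
[... 337 characters left out ...]
(array([0.474 , 0.0496, 0.0221]), np.float64(0.02429985540217954))
  z pct [0.035  0.0388 0.0401 0.0413 0.0432]
  top z 0.04115678103766285 circle 0.462720662355423 0.04428216442465782 0.03025515191257 rect ((0.4627191126346588, 0.04454716295003891), (0.059987954795360565, 0.02014027163386345), 6.319489002227783)
  z pct [0.0217 0.0223 0.023  0.0237 0.0242]
  top z 0.02352924019954509 circle 0.48422276973724365 0.056130096316337585 0.001046018092893064 rect ((0.48422276973724365, 0.056130096316337585), (0.0018920362927019596, 0.0), -178.20350646972656)
1430
wall rect ((0.47840043902397156, 0.04495196044445038), (0.04950084164738655, 0.41826698184013367), 4.81003999710083) 0.03964094405253262
```

View pics/wallmask.png

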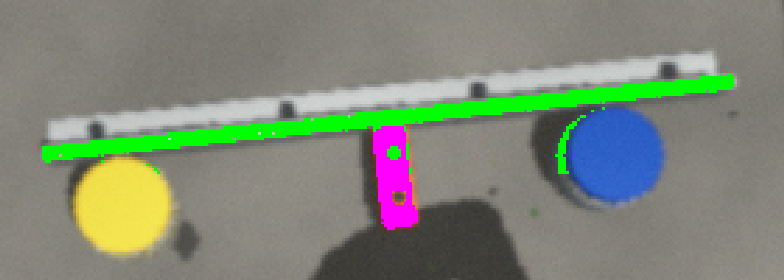

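```bash
python3 - <<'E'
from h import *
np.set_printoptions(precision=4,suppress=True)
T=load('top0.npz');S=load('scene0.npz')
def wall(c,roi):
    P=cloud(c); m=roi&(P[...,2]>.03)&(P[...,2]<.05)
    q=P[m][:,:2].astype(np.float32)
    for _ in range(5):
        vx,vy,x0,y0=cv2.fitLine(q,cv2.DIST_HUBER,0,.001,.001).ravel()
        n=np.array([vy,-vx]); n*=np.sign(n[0]); d=(q-[x0,y0])@n; q=q[np.abs(d)<.007]
    t=(q-[x0,y0])@np.array([-n[1],n[0]]); d=(q-[x0,y0])@n
    tm=(t.min()+t.max())/2; y=np.array([-n[1],n[0]])
    mid=np.array([x0,y0])+tm*y
    print('n',n,'deg',np.degrees(np.arctan2(n[1],n[0])),'len',np.ptp(t),'thick pct',np.percentile(d,[2,98]),'mid',mid,len(q)); return n,y,mid
r=np.zeros((480,640),bool); r[212:262,228:488]=1
n,y,mid=wall(T,r)
rs=np.zeros((480,640),np.uint8); cv2.line(rs,(250,325),(384,183),1,30); 
wall(S,rs>0)
O=mid-.004*n; print('origin',O)
for nm,p in dict(blueT=(.4716,-.0849),blueTrect=(.4711,-.0848),blueS=(.4690,-.0838),yel=(.4475,.2064),blk=(.4627,.0444)).items():
    d=np.array(p)-O; print(nm,d@n,d@y)
for x,yy in((-.030,-.040),(-.033,-.043),(-.030,-.12)): print(x,yy,O+x*n+yy*y)
E
```

```text
n [0.9964 0.085 ] deg 4.8772917 len 0.4182732 thick pct [-0.0037  0.0045] mid [0.4981 0.0466] 1346
n [0.9967 0.0813] deg 4.664545 len 0.4197415 thick pct [-0.0032  0.0058] mid [0.4951 0.0472] 1141
origin [0.4941 0.0463]
blueT -0.03357790575808684 -0.128780319901107
blueTrect -0.034067593092832964 -0.1286381709735078
blueS -0.03607496711573407 -0.12746324561267916
yel -0.032823721356306484 0.163513936512621
blk -0.0314523298125605 0.0008081909646111332
-0.03 -0.04 [0.4676 0.0039]
-0.033 -0.043 [0.4649 0.0006]
-0.03 -0.12 [ 0.4744 -0.0758]
```

```bash
python3 - <<'E'
from h import *
from scipy.spatial.transform import Rotation as R
np.set_printoptions(precision=4,suppress=True)
r=R.from_quat([0.58708356*-1,0.39412522,-0.39325539,0.58766351]); print(r.as_matrix())
S=load('scene0.npz');P=cloud(S)
for u,v in((413,155),(450,165),(500,195),(514,215),(512,240)):
    print(u,v,S['frame'][v,u],P[v-2:v+3,u-2:u+3].reshape(-1,3)[np.argmax(P[v-2:v+3,u-2:u+3,2].ravel())])
E
```

```text
[[ 0.38   -0.0006  0.925 ]
 [-0.925   0.0014  0.38  ]
 [-0.0015 -1.     -0.    ]]
413 155 [114  98  55] [ 0.4825 -0.2204  0.0786]
450 165 [141 122  64] [ 0.4086 -0.2232  0.0784]
500 195 [148 129  69] [ 0.3027 -0.177   0.07  ]
514 215 [155 134  69] [ 0.2626 -0.1504  0.0628]
512 240 [117 110  82] [ 0.257  -0.1481  0.0154]
```

Request:
step_arm:
  plan:
    - [0, 0, 0, 0, -1, 0]
    - [0, 0, 0, 0, -1, 0]
    - [0, 0, 0, 0, -1, 0]
    - [0, 0, 0, 0, -1, 0]
    - [0, 0, 0, 0, -1, 0]
  gripper: 1

```text
time_s: 0.52
position: [0.2374, -0.5778, 0.2222]
orientation: [0.67, -0.67, 0.227, -0.226]
wrist_force: [0.5, 0.8, 0.1]
grip_width: 0.058
```

Request:
step_arm:
  plan:
    - [0, 0, 0, 0, -1, 0]
    - [0, 0, 0, 0, -1, 0]
    - [0, 0, 0, 0, -1, 0]
    - [0, 0, 0, 0, -1, 0]
    - [0, 0, 0, 0, -0.7, 0]

```text
time_s: 0.93
position: [0.2374, -0.5778, 0.2222]
orientation: [0.705, -0.705, 0.057, -0.056]
wrist_force: [0.3, 0.1, 0.2]
grip_width: 0.0247
```

```bash
cat > g.py <<'E'
import sys; from station import ctrl; import numpy as np
from scipy.spatial.transform import Rotation as R
np.set_printoptions(precision=4,suppress=True)
s=ctrl.observe(); q=s['orientation']; r=R.from_quat([q[1],q[2],q[3],q[0]]); M=r.as_matrix()
print('t',s['time_s'],'p',np.array(s['position']),'F',np.array(s['wrist_force']),'w',s['grip_width'],'zyaw',np.degrees(np.arctan2(M[1,2],M[0,2])),'down',M[:,1], 'q',np.array(s['qpos']))
if len(sys.argv)>1:
    t=np.array(list(map(float,sys.argv[1:4]))); d=M.T@(t-s['position']); print('tool shift m',d,'units',d/.3)
E
python3 g.py .4597 -.149 .20
```

```text
t 0.9333 p [ 0.2374 -0.5778  0.2222] F [0.3396 0.0902 0.18  ] w 0.02471276319313497 zyaw 80.83834955000032 down [-0.0003  0.0009 -1.    ] q [-1.2     0.4235  1.6304 -0.      1.0886 -1.0401]
tool shift m [0.1512 0.0225 0.4587] units [0.504  0.075  1.5289]
```

Request:
step_arm:
  plan:
    - [0.04, 0, 0.12, 0, 0, 0]
    - [0.04, 0, 0.12, 0, 0, 0]
    - [0.04, 0, 0.12, 0, 0, 0]
    - [0.04, 0, 0.12, 0, 0, 0]
    - [0.04, 0, 0.12, 0, 0, 0]

```text
time_s: 1.35
position: [0.3265, -0.4086, 0.2223]
orientation: [0.705, -0.704, 0.059, -0.058]
wrist_force: [0.3, 0.0, -0.5]
grip_width: 0.0005
```

Request:
step_arm:
  plan:
    - [0.04, 0, 0.12, 0, 0, 0]
    - [0.04, 0, 0.12, 0, 0, 0]
    - [0.04, 0, 0.12, 0, 0, 0]
    - [0.04, 0, 0.12, 0, 0, 0]
    - [0.04, 0, 0.1, 0, 0, 0]

```text
time_s: 1.77
position: [0.4143, -0.2463, 0.2225]
orientation: [0.705, -0.705, 0.058, -0.058]
wrist_force: [0.4, -0.1, 0.4]
grip_width: 0.0004
```

```bash
python3 g.py .4597 -.149 .12
```

```text
t 1.7667 p [ 0.4143 -0.2463  0.2225] F [ 0.4486 -0.1455  0.3711] w 0.0004310288809054077 zyaw 80.55283095430963 down [-0.0005  0.0006 -1.    ] q [-0.5611  0.2129  1.9381  0.0002  0.9913 -0.3964]
tool shift m [0.0289 0.1025 0.1034] units [0.0962 0.3418 0.3445]
```

Request:
step_arm:
  plan:
    - [0.03, 0.05, 0.11, 0, 0, 0]
    - [0.03, 0.07, 0.11, 0, 0, 0]
    - [0.03, 0.1, 0.09, 0, 0, 0]
    - [0, 0.1, 0.03, 0, 0, 0]
    - [0, 0, 0, 0, 0, 0]

```text
time_s: 2.18
position: [0.4545, -0.1493, 0.1223]
orientation: [0.706, -0.704, 0.06, -0.054]
wrist_force: [-1.5, -0.4, -0.2]
grip_width: 0.0003
```

```bash
python3 g.py .4597 -.149 .015; python3 - <<'E'
from station import optics
import cv2,numpy as np
for n in ['scene','wrist','top']:
    c=optics.capture(n); np.savez(f'{n}1.npz',**c); cv2.imwrite(f'pics/{n}1.png',c['frame'][:,:,::-1])
E
```

```text
t 2.1833 p [ 0.4545 -0.1493  0.1223] F [-1.5122 -0.4403 -0.2265] w 0.00029681527581940776 zyaw 80.72238575184264 down [-0.0084  0.0032 -1.    ] q [-0.3423  0.3705  2.0129  0.0002  0.7671 -0.1806]
tool shift m [0.006  0.1072 0.0009] units [0.0201 0.3574 0.003 ]
```

View pics/scene1.png

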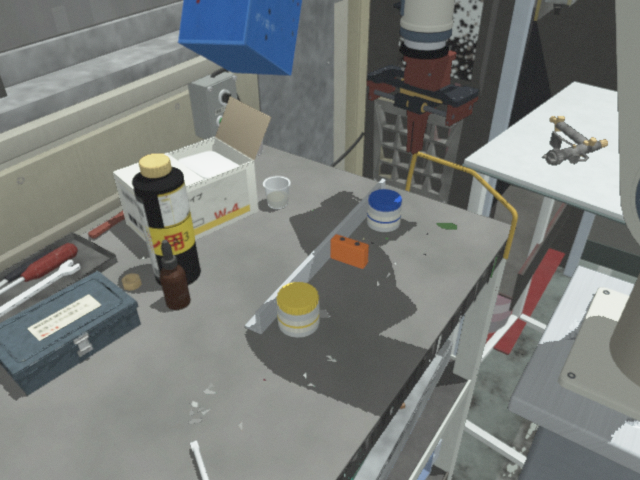

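View pics/wrist1.png

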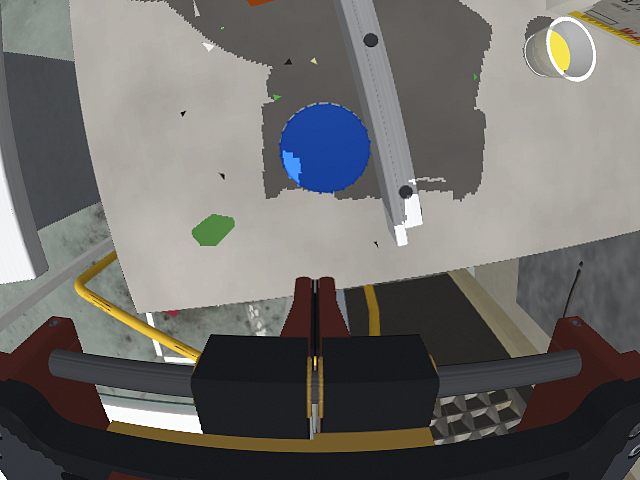

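```bash
cat >> h.py <<'E'
def wplane(c,u,v,z):
    f=K(c); x=u-c['cx'];y=v-c['cy'];r=np.hypot(x,y);th=r/f
    d=np.array([np.sin(th)*x/r,-np.sin(th)*y/r,-np.cos(th)]); d=c['pose'][:3,:3]@d;o=c['pose'][:3,3]
    return o+d*(z-o[2])/d[2]
def rect(c,w): pass
G0=np.array([.4941,.0463]);Gn=np.array([.9964,.085]);Gy=np.array([-.085,.9964])
def guide(p): d=np.asarray(p)[:2]-G0; return np.array([d@Gn,d@Gy])
E
python3 - <<'E'
from h import *
c=load('wrist1.npz')
m,ce,st=mask(c,'blue',(250,80,400,220)); cnt,_=cv2.findContours(m.astype(np.uint8),0,1)
pts=np.array([wplane(c,*p[0],.055)[:2] for p in max(cnt,key=cv2.contourArea)],np.float32)
(x,y),r=cv2.minEnclosingCircle(pts); print(ce,st,x,y,r,guide((x,y)))
for u,v in((397,244),(339,0)): print(u,v,guide(wplane(c,u,v,.04)))
E
```

```text
[324.32510679 147.85097295] [ 278  103   93   91 6321] 0.47123873233795166 -0.08589658886194229 0.029007818549871445 [-0.03401568 -0.12977747]
397 244 [ 0.00023205 -0.20822011]
339 0 [ 0.00010017 -0.03507556]
```

Request:
step_arm:
  plan:
    - [0.02, 0.09, 0, 0, 0, 0]
    - [0, 0.09, 0, 0, 0, 0]
    - [0, 0.08, 0, 0, 0, 0]
    - [0, 0.06, 0, 0, 0, 0]
    - [0, 0.03, 0, 0, 0, 0]

```text
time_s: 2.75
position: [0.4636, -0.1549, 0.0216]
orientation: [-0.705, 0.705, -0.059, 0.059]
wrist_force: [-0.3, 0.2, -0.2]
grip_width: 0.0002
```

```bash
python3 g.py .464 -.124 .015;python3 g.py .4595 -.036 .015
```

```text
t 2.75 p [ 0.4636 -0.1549  0.0216] F [-0.312   0.2308 -0.1676] w 0.00018549417047287575 zyaw 80.42720506889866 down [ 0.0006 -0.0003 -1.    ] q [-0.3467  0.5704  2.0277 -0.0002  0.5428 -0.1795]
tool shift m [-0.0048  0.0066  0.0305] units [-0.0159  0.022   0.1018]
t 2.75 p [ 0.4636 -0.1549  0.0216] F [-0.312   0.2308 -0.1676] w 0.00018549417047287575 zyaw 80.42720506889866 down [ 0.0006 -0.0003 -1.    ] q [-0.3467  0.5704  2.0277 -0.0002  0.5428 -0.1795]
tool shift m [-0.0239  0.0066  0.1166] units [-0.0795  0.0219  0.3885]
```

Request:
step_arm:
  plan:
    - [-0.01, 0.015, 0.02, 0, 0, 0]
    - [-0.01, 0, 0.03, 0, 0, 0]
    - [-0.005, 0, 0.02, 0, 0, 0]
    - [-0.005, 0, 0.015, 0, 0, 0]
    - [-0.005, 0, 0.015, 0, 0, 0]

```text
time_s: 3.17
position: [0.4588, -0.1217, 0.0183]
orientation: [-0.705, 0.705, -0.057, 0.059]
wrist_force: [-0.4, -2.0, 0.9]
grip_width: 0.0001
```

Request:
step_arm:
  plan:
    - [-0.003, 0, 0.014, 0, 0, 0]
    - [-0.003, 0, 0.014, 0, 0, 0]
    - [-0.003, 0, 0.014, 0, 0, 0]
    - [-0.003, 0, 0.014, 0, 0, 0]
    - [-0.003, 0, 0.014, 0, 0, 0]

```text
time_s: 3.58
position: [0.4571, -0.1003, 0.0173]
orientation: [-0.705, 0.705, -0.058, 0.058]
wrist_force: [-0.3, -1.2, 0.3]
grip_width: 0.0007
```

```bash
cat > look.py <<'E'
import sys
from h import *; from station import optics
n=sys.argv[1]
c=optics.capture('wrist'); np.savez(f'wrist{n}.npz',**c); cv2.imwrite(f'pics/wrist{n}.png',c['frame'][:,:,::-1])
m,ce,st=mask(c,'blue',(150,50,500,330)); cnt,_=cv2.findContours(m.astype(np.uint8),0,1)
pts=np.array([wplane(c,*p[0],.055)[:2] for p in max(cnt,key=cv2.contourArea)],np.float32)
(x,y),r=cv2.minEnclosingCircle(pts); print('wrist',ce,st,x,y,r,'guide',guide((x,y)))
c=optics.capture('top'); np.savez(f'top{n}.npz',**c); cv2.imwrite(f'pics/top{n}.png',c['frame'][:,:,::-1])
for k,w in(('blue',(350,220,480,290)),('yellow',(230,240,300,310))):
    m,ce,st=mask(c,k,w); p=cloud(c)[m]; p=p[np.abs(p[:,2]-.056)<.006]
    (x,y),r=cv2.minEnclosingCircle(p[:,:2].astype(np.float32)); print('top',k,ce,st,x,y,r,'z',np.median(p[:,2]),'guide',guide((x,y)))
E
python3 g.py .4595 -.036 .015; python3 look.py 2
```

```text
t 3.5833 p [ 0.4571 -0.1003  0.0173] F [-0.3336 -1.2306  0.329 ] w 0.000670327392102465 zyaw 80.53644801093441 down [ 0.0002 -0.0001 -1.    ] q [-0.2414  0.563   2.0726 -0.      0.5058 -0.0762]
tool shift m [-0.0082  0.0023  0.0638] units [-0.0274  0.0075  0.2127]
wrist [339.61997413 234.94421688] [  260   157   161   156 18554] 0.47251904010772705 -0.059298619627952576 0.029230419546365738 guide [-0.03047915 -0.10338408]
top blue [421.65935484 253.88774194] [407 238  29  33 775] 0.4726487398147583 -0.05913618206977844 0.02776654250919819 z 0.055580961776845905 guide [-0.03033611 -0.10323325]
top yellow [263.21444444 272.60333333] [247 256  34  34 900] 0.4475117027759552 0.20571939647197723 0.02819688431918621 z 0.05547662847490886 guide [-0.03286993  0.16280549]
```

View pics/wrist2.png

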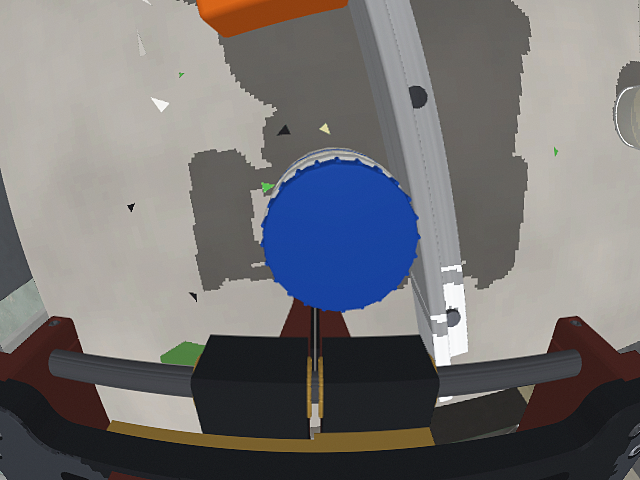

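Request:
step_arm:
  plan:
    - [-0.0035, 0, 0.014, 0, 0, 0]
    - [-0.0035, 0, 0.014, 0, 0, 0]
    - [-0.0035, 0, 0.014, 0, 0, 0]
    - [-0.0035, 0, 0.014, 0, 0, 0]
    - [-0.0035, 0, 0.014, 0, 0, 0]

```text
time_s: 4.1
position: [0.4536, -0.0789, 0.017]
orientation: [-0.705, 0.705, -0.059, 0.057]
wrist_force: [-6.0, -7.0, 4.7]
grip_width: 0.0006
```

Request:
step_arm:
  plan:
    - [-0.0035, 0, 0.014, 0, 0, 0]
    - [-0.0035, 0, 0.014, 0, 0, 0]
    - [-0.0035, 0, 0.014, 0, 0, 0]
    - [-0.0035, 0, 0.014, 0, 0, 0]
    - [-0.0035, 0, 0.014, 0, 0, 0]

```text
time_s: 4.52
position: [0.4486, -0.0577, 0.0167]
orientation: [-0.704, 0.705, -0.061, 0.055]
wrist_force: [-16.1, -14.7, 12.8]
grip_width: 0.0006
```

```bash
python3 g.py; python3 look.py 3
```

```text
t 4.5167 p [ 0.4486 -0.0577  0.0167] F [-16.0893 -14.7011  12.8058] w 0.000562498413546976 zyaw 80.57777171132471 down [-0.0092 -0.     -1.    ] q [-0.1532  0.5545  2.1    -0.003   0.4961  0.0139]
wrist [355.69852424 238.32266609] [  277   161   159   155 18499] 0.4698890447616577 -0.0187248382717371 0.029295209795236588 guide [-0.02965091 -0.06273282]
top blue [395.62555721 255.95988113] [383 240  25  33 673] 0.47052812576293945 -0.016973014920949936 0.02774188108742237 z 0.05542837951670021 guide [-0.02886522 -0.06104162]
top yellow [263.19441341 272.73184358] [247 256  34  34 895] 0.4476108253002167 0.20590455830097198 0.02818276919424534 z 0.05537049414474282 guide [-0.03275543  0.16298156]
```

Request:
step_arm:
  plan:
    - [0, 0, -0.03, 0, 0, 0]
    - [0.02, 0, 0, 0, 0, 0]
    - [0.02, 0, 0, 0, 0, 0]
    - [0, 0, 0, 0, 0, 0]

```text
time_s: 4.95
position: [0.4666, -0.0687, 0.0175]
orientation: [-0.705, 0.705, -0.057, 0.06]
wrist_force: [0.7, -0.1, -0.1]
grip_width: 0.0006
```

```bash
python3 g.py; python3 look.py 4
```

```text
t 4.95 p [ 0.4666 -0.0687  0.0175] F [ 0.6774 -0.1406 -0.079 ] w 0.0005776517665148661 zyaw 80.5088035452893 down [ 0.0032 -0.0004 -1.    ] q [-0.1715  0.5645  2.0668  0.0003  0.5071 -0.0061]
wrist [303.66857024 215.84217631] [  223   137   163   158 19262] 0.4702691435813904 -0.018734196200966835 0.02882147766649723 guide [-0.02927297 -0.06277445]
top blue [398.80551302 252.98009188] [383 240  32  26 653] 0.4735730290412903 -0.0184235367923975 0.027261044830083847 z 0.05567637061859748 guide [-0.02595457 -0.06274574]
top yellow [263.21937639 272.66815145] [247 256  34  34 898] 0.4478517472743988 0.20579032599925995 0.02834034338593483 z 0.05547507842400656 guide [-0.03252508  0.16284726]
```

View pics/wrist4.png

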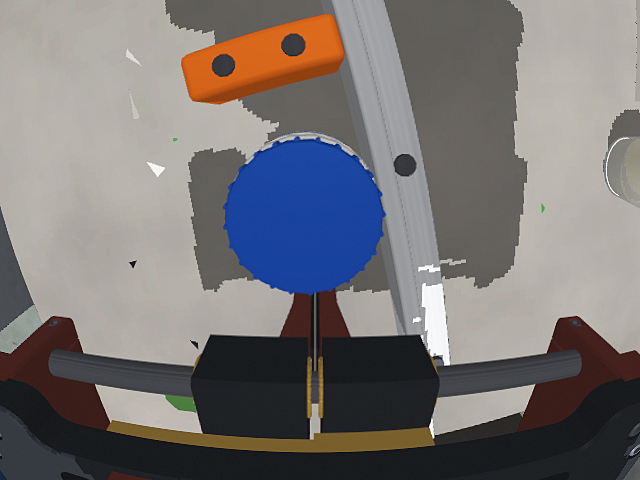

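Request:
step_arm:
  plan:
    - [0, 0, 0.015, 0, 0, 0]
    - [0, 0, 0.014, 0, 0, 0]
    - [-0.003, 0, 0.012, 0, 0, 0]
    - [-0.003, 0, 0.012, 0, 0, 0]
    - [-0.003, 0, 0.012, 0, 0, 0]

```text
time_s: 5.47
position: [0.4638, -0.0483, 0.0171]
orientation: [-0.705, 0.705, -0.059, 0.058]
wrist_force: [-2.9, -3.9, 1.9]
grip_width: 0.0007
```

```bash
python3 g.py; python3 look.py 5
```

```text
t 5.4667 p [ 0.4638 -0.0483  0.0171] F [-2.9282 -3.9387  1.8601] w 0.0007462853028864186 zyaw 80.55861047657113 down [-0.0011 -0.     -1.    ] q [-0.1291  0.5623  2.0754 -0.0004  0.505   0.036 ]
wrist [311.8568828 235.3942282] [  232   157   161   157 18677] 0.4692859649658203 -0.005879143252968788 0.029317663982510567 guide [-0.02915993 -0.04988211]
top blue [387.82686567 257.09552239] [375 241  25  33 670] 0.46875476837158203 -0.005216558929532766 0.02748928591609001 z 0.05560000541296861 guide [-0.0296329  -0.04917675]
top yellow [263.21111111 272.67      ] [247 256  34  34 900] 0.44762030243873596 0.20577603578567505 0.02813372015953064 z 0.05538545907215103 guide [-0.03275691  0.1628527 ]
```

Request:
step_arm:
  plan:
    - [-0.003, 0, 0.012, 0, 0, 0]
    - [-0.002, 0, 0.01, 0, 0, 0]
    - [-0.001, 0, 0.005, 0, 0, 0]

```text
time_s: 5.82
position: [0.4638, -0.0401, 0.0172]
orientation: [-0.705, 0.705, -0.058, 0.058]
wrist_force: [-2.1, -2.3, 1.2]
grip_width: 0.0004
```

```bash
python3 g.py; python3 look.py 6
```

```text
t 5.8167 p [ 0.4638 -0.0401  0.0172] F [-2.1208 -2.2852  1.2349] w 0.0003891964481241402 zyaw 80.54340780972653 down [-0.0004 -0.     -1.    ] q [-0.1118  0.5614  2.0775 -0.0001  0.5031  0.0534]
wrist [309.89781257 235.26313532] [  230   157   161   156 18652] 0.46888434886932373 0.002456612652167678 0.0291886106133461 guide [-0.02885156 -0.04154222]
top blue [382.57503949 257.5892575 ] [370 242  25  32 633] 0.46857500076293945 0.0030391332693398 0.027233462780714035 z 0.055429072604092744 guide [-0.02911028 -0.0409355 ]
top yellow [263.21913237 272.65850945] [247 256  34  34 899] 0.4472150504589081 0.20581312477588654 0.02808482199907303 z 0.055364249039694224 guide [-0.03315755  0.1629241 ]
```

View pics/wrist6.png

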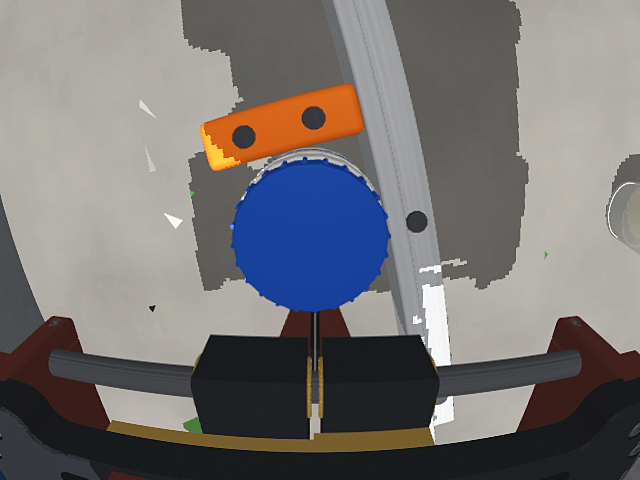

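Request:
step_arm:
  plan:
    - [-0.001, 0, 0.005, 0, 0, 0]
    - [0, 0, 0, 0, 0, 0]

```text
time_s: 6.08
position: [0.4642, -0.0388, 0.0172]
orientation: [0.705, -0.705, 0.058, -0.059]
wrist_force: [-2.2, 0.2, 0.2]
grip_width: 0.0005
```

Request:
step_arm:
  plan:
    - [0, 0, -0.03, 0, 0, 0]
    - [0, 0, -0.06, 0, 0, 0]
    - [0, -0.03, -0.06, 0, 0, 0]
    - [0, -0.1, -0.02, 0, 0, 0]
    - [0, -0.1, 0, 0, 0, 0]

```text
time_s: 6.5
position: [0.4544, -0.0907, 0.086]
orientation: [0.705, -0.704, 0.06, -0.058]
wrist_force: [0.9, 0.2, 0.9]
grip_width: 0.0001
```

Request:
step_arm:
  plan:
    - [0, -0.1, 0, 0, 0, 0]
    - [0, -0.05, 0, 0, 0, 0]
    - [0, 0, 0, 0, 0, 0]
    - [0, 0, 0, 0, 0, 0]

```text
time_s: 6.83
position: [0.4562, -0.0898, 0.1319]
orientation: [-0.705, 0.705, -0.058, 0.059]
wrist_force: [0.3, 0.7, -0.2]
grip_width: 0.0004
```

```bash
python3 g.py; python3 look.py 7
```

```text
t 6.8333 p [ 0.4562 -0.0898  0.1319] F [ 0.2621  0.7292 -0.183 ] w 0.00035393230030774823 zyaw 80.50795343581613 down [ 0.0027 -0.0005 -1.    ] q [-0.22    0.3322  2.0433  0.0001  0.7633 -0.0544]
wrist [309.73078197 106.09592445] [ 265   62   91   89 6036] 0.46833109855651855 0.002654712414368987 0.0288991779088974 guide [-0.02938598 -0.04129781]
top blue [385.49069767 257.58837209] [369 242  34  33 860] 0.4683912694454193 0.0032537884544581175 0.027904348447918892 z 0.055482502409537504 guide [-0.02927511 -0.040706  ]
top yellow [262.94291987 272.52250274] [246 256  35  34 911] 0.4476603865623474 0.20646800100803375 0.028674669563770294 z 0.055384773488694417 guide [-0.03265815  0.16353876]
```

View pics/wrist7.png

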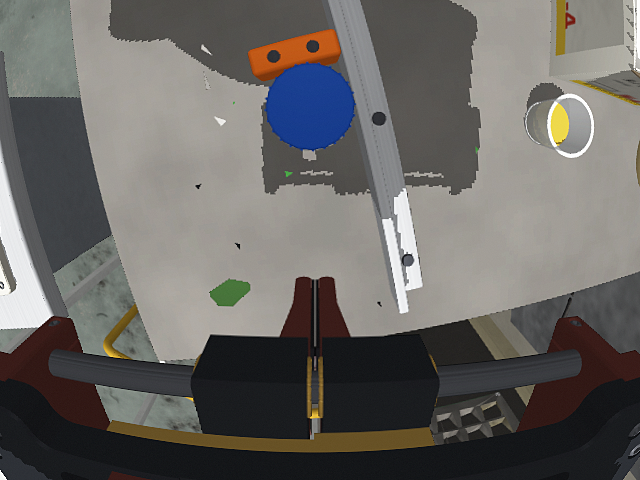

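The jar, with its lid at (310,106), sits in the corner touching the wall and the block. The gripper is clear of it.

```bash
python3 -c "
from station import order; print(order.sign_off())"
```

```text
the job is handed in; nothing more can be done
None
```

The blue-lidded jar is resting in the corner against the wall and the orange stop block on its own (right) side. I pushed it there along the rail with the closed fingers, backed off, lifted clear and handed the job in at about 7 s.

**Final position:** the wrist and top cameras put the jar's centre at about x −29 mm, y −41 mm in the guide frame, against the ideal −30, −40. They agree to within 1 mm. The lid reads 55 mm high, so the jar is standing flat.

**Yellow jar:** its measured position matches the start to within 1 mm.

**One thing went off plan:** about two-thirds of the way along, the fingers slid onto the jar's edge and pressed it towards the wall. The wrist force rose to about 25 N, still within the limits. I backed off, re-centred the fingers and finished the push with a force of about 5 N or less. At hand-in the wrist force was near zero and the robot was touching nothing.

**Checks that disagreed:** in the first pictures, the two-view fixes for the yellow lid and the block were poor because the scene camera's colour masks were incomplete. I used the depth maps instead, and the wrist camera confirmed the blue jar and the wall line.

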